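Hold the spring-return drain valve open with its bayonet key

TASK

Take the flat-handled bayonet key out of the wooden rack and drain the bench air tank with it: put its foot into the slotted socket on top of the air manifold, push it in against the spring, and turn it clockwise (seen from above) a quarter turn up to the stop. The valve springs shut if let go, so finish while still gripping the key and holding it pushed in and fully turned; leave the other things where they are.

Things in the scene. Friction and masses are not known exactly. Their poses are not given: they have to be found in the camera images.
- key_grip (a point): Centre of the handle of the loose bayonet key (0.14 kg), the thing to grasp: an upright flat blue paddle 46 long (key x) x 16 thick (key y) x 40 mm high on a round steel stem 16 mm in diameter; key 80 mm tall, z up. This point is on the stem's axis, 60 mm above the foot's underside, 20 below the top. The key is the same after half a turn.
- key_foot (a point): Centre of the underside of the key's foot, 60 mm below key_grip on the stem's axis; same axes. Two lugs stick out of the foot along key x, parallel to the handle: 30 mm over their tips, 9 wide (key y), 6 mm high, their undersides level with this point.
- rack: Fixed wooden block 140 (x) x 60 (y) x 24 mm high, origin at the centre of its underside on the bench. Two pockets 35 (x) x 21 (y), 18 mm deep, centred 35 mm either side of the origin along rack x. The key stands in one or the other, foot 6 mm above the bench, handle along rack x.
- valve: Fixed aluminium air manifold, 90 (x) x 110 (y) x 50 mm high, origin at the centre of its underside. On top a square steel head 52 x 52 mm, up to 80 mm above the bench (the highest part), with the socket. A grey tank, top 76 mm above the bench, lies along y on the +x side, 54 to 122 mm from the origin.
- socket (a point): Mouth of the socket: centre of the head's top face, z up. Round bore of about 20 mm with two notches along socket x (34 mm over all, 13 wide): the lugs enter along socket x, either way round. Plate 6 mm thick, chamber below: the key can turn once its foot is over 12 mm below the mouth (17 mm is the deepest; aim for 15).
- plunger (a joint): Sprung brass plunger in the socket's bore, 5 mm below the mouth when free; value = how far it is pressed in, 0 to 0.012 m. The key's foot presses it: foot depth below the mouth = 5 mm + value. Spring force 3.6 N at 0, about 10 N at 0.010.
- rotor (a joint): Sprung rotor inside the socket that opens the valve: 0 = shut, grows clockwise (from above) to its stop at 1.35 rad. The lugs pick it up after about 0.2 rad of free turn, so at the stop the key has turned about 1.55 rad clockwise from socket x. Return torque 0.03 N m at 0, 0.12 at the stop; it turns the key back if let go.
- driver: Loose round-handled nut driver standing in the rack's other pocket, 80 mm tall, handle 26 mm in diameter; leave it alone. Origin at its underside.
- bowl: Loose steel parts bowl, 90 mm across, 30 mm high; origin at its underside; leave it alone.
- wrench: Loose steel wrench lying on the bench beyond the work; origin on the bench below its middle; leave it alone.

How it is judged:
On the way, in this order (a step that is already met when the one before it is completed fails the run):
1. the key is lifted clear of the rack (height (world z) of key_foot above 0.03 m), for 0.1 s.
2. the key's foot is in the socket, pushed in at least 12 mm below its mouth against the spring, not yet turned (horizontal distance between key_foot and socket below 0.005 m and z of key_foot in the frame of socket below -0.012 m and value of joint rotor below 0.5 rad), for 0.02 s.
At the end, for the whole second after the job is handed in: Key foot in the socket (within 5 mm of its axis, 11 mm or more below the mouth, plunger pressed over 6 mm, tilt under 0.15 rad), key at least 1.2 rad from socket x, rotor beyond 1.1 of its 1.35 rad, and the fingers still holding the key with more than 3 N (value of joint rotor above 1.1 rad and value of joint plunger above 0.006 m and z of key_foot in the frame of socket below -0.011 m and horizontal distance between key_foot and socket below 0.005 m and angle between the x axis of key_foot and the x axis of socket, either way round above 1.2 rad and angle between key_foot's own z axis and vertical below 0.15 rad and contact force between the fingers and key above 3 N); the arm keeps its last pose, push and grip.
It fails at once if the nut driver is moved more than 30 mm (distance of driver from where it was at the start of the episode above 0.03 m).
It fails at once if the bowl is moved more than 30 mm (distance of bowl from where it was at the start of the episode above 0.03 m).
It fails at once if the wrench is moved more than 30 mm (distance of wrench from where it was at the start of the episode above 0.03 m).
It also fails if it takes over 45 s, if anything falls off the work surface, if the arm or the gripper's body presses on something with over 40 N, if the wrist force passes 120 N, or if a joint passes its speed limit or range.

ROBOT

A 6-joint arm with a two-finger parallel gripper is mounted at the origin on the work surface. World frame = base frame: x ahead of the robot, y to its left, z up, the work surface at z = 0. Lengths are in m, angles in rad, forces in N, time in s.
With the tool pointing down it reaches from about 0.375 to 0.975 m from the base axis. Payload 3.8 kg.
Tool frame: the origin (TCP) lies at the very end of the fingers, on their centre line; the grasp point (between the pads) lies 19 mm behind it; z points along the fingers, y is the direction in which the jaws open and shut (so a half turn about z gives the same grasp; the last joint's range is limited). The gripper opens to 85 mm and grips with 20 to 120 N. Pads are 22 mm wide; open, the fingers measure 114 mm over their backs; the gripper's body (76 mm by 85 mm) begins 54 mm behind the grasp point. The pads swing forward as they close: fully open they stand 13 mm farther back than shut.
Start: joints at [-1.204, 0.264, 1.604, -0, 1.274, -0.037], TCP at [0.265, -0.621, 0.206] pointing down, gripper open.
Joint ranges: [-2.63, 2.63], [-0.94, 2.18], [0.31, 2.57], [-1.31, 4.45], [0, 2.66], [-2.55, 2.55]. Speed limits (rad/s): [2.57, 2.57, 3.14, 3.14, 3.14, 3.14].

INTERFACE

Orientations are given as a rotation vector (axis times angle).
In Python, from workcell import read_state, read_camera, camera_info, finish_job gives the robot as it stands. The module is installed in compiled form; this text tells all that it offers.
- The arm moves only by the tool play_rows, never from a script. Its argument "motion" is a list of rows, each a list of 5 numbers: the shift along the tool's x, y, z in units of 1000 mm (1.0 is 1000 mm), then the turn about the tool's z in units of 2 pi rad (1.0 is 2 pi rad), then the finger opening in mm, from 0 to 85.4. A call has 1 to 5 rows; each row shifts and turns the commanded pose from where the row before left it, along the tool's axes as they then stand; what a row does not reach is not made up. A row lasts 1/8 s, in which the tool goes at most 62.5 mm and 10.7 degrees, less where a joint would pass 70% of its speed; a pose out of reach is approached as far as the arm can. A call with a number of a shift or a turn outside -1 to 1 is refused whole. A call with a gripper value outside its range is refused whole. The fingers move at their own pace and stop on an object; "squeeze" is the grip in N (left out, the last holds). Time passes only in rows, so rows that do not move let the fingers close. It gives the time, the measured TCP pose, the force and the opening at its end, in the units of the state.
- read_state(): the state, without advancing time (a new reading comes with each control period).
- read_camera(name): name is "scene" or "top" or "wrist"; returns the picture (480x640x3 uint8, red, green, blue); there is no depth.
- camera_info(name): a dict with "intrinsics" (3x3 intrinsics, pixels), "pose" (4x4, takes a point from camera to world coordinates). Camera axes: x right, y down, z forward; pixel columns grow to the right and rows downward; lengths in m; the calibration is good to about 2 mm. A picture is of the moment at which its call begins: read the wrist's pose just before it. camera_info takes no time and is no camera call; for the wrist camera it gives the pose at the moment of the call.
- finish_job(): hands the job in, once; it reports no verdict.
The state is a dict: "time": time; "q": joint angles; "joint_vel": joint speeds; "joint_torque": joint torques, N m; "tool_pos": TCP position; "tcp_rot": TCP orientation; "wrist_force": force on the tool from outside, world axes, zero at the start; "torque": the same for the moment, N m; "width": opening from 0.0 (shut) to 1.0 (fully open).
Only numpy, scipy, OpenCV 4.12 (cv2) and the standard library are available. Lean on these libraries where they do the work, as an engineer would, in place of code of your own. Each camera call takes 0.05 s, during which the arm holds its last target. There are 200 camera calls.

## Working session

There is one attempt and no reset: what is moved stays moved. The work goes in short steps, Python scripts to look and compute and a tool call to move; the robot and the scene stay as the last step left them, time stands still between calls to the robot, and variables do not carry over. Pictures are saved under pics/ and viewed, about 8 in all and at most 12, crops included, and the job is handed in when it is done.

Besides the shell and the picture viewer there is one more tool, called after "Request:" by a JSON object that holds its "method" and its "body", one argument or row to a line. play_rows: Moves the arm, as the interface text tells. Shifts and turns lie within -1 to 1; 1 stands for 1000 mm of shift or 2 pi rad of turn. Its arguments: {"type":"object","properties":{"motion":{"type":"array","items":{"type":"array","items":{"type":"number"}}},"squeeze":{"type":"number"}},"required":["motion"]}

```bash
mkdir -p pics; python3 - <<'E'
from workcell import *
import cv2,numpy as np
s=read_state();print(s)
for n in("scene","top"):
    im=read_camera(n);cv2.imwrite(f"pics/{n}0.png",im[:,:,::-1]);i=camera_info(n);print(n,np.round(i["intrinsics"],2).tolist(),np.round(i["pose"],4).tolist())
E
```

```text
{'time': 0.0, 'q': array([-1.20390838e+00,  2.64758513e-01,  1.60536278e+00, -1.46632231e-05,
        1.27369491e+00, -3.68738554e-02]), 'joint_vel': array([-8.81219499e-04, -1.20671977e-03,  1.15290896e-03, -1.34771431e-05,
        2.46908453e-04,  1.23068647e-03]), 'joint_torque': array([-1.04921695e-03, -5.15119851e+01, -3.67309570e+01, -2.56752332e-05,
        1.31494371e-02, -2.39097591e-05]), 'tool_pos': array([ 0.26492373, -0.6199895 ,  0.20426453]), 'tcp_rot': array([-3.07564262e+00, -6.29495518e-01,  5.95017563e-04]), 'wrist_force': array([-0.41053526,  0.11531552,  0.69079957]), 'torque': array([-0.00096342,  0.01516538,  0.03230777]), 'width': 0.9978313222423743}
scene [[547.25, 0.0, 320.08], [0.0, 547.25, 238.83], [0.0, 0.0, 1.0]] [[-0.8455, 0.3366, -0.4146, 1.074], [0.5337, 0.5032, -0.6797, 0.7241], [-0.0201, -0.7959, -0.605, 0.7372], [0.0, 0.0, 0.0, 1.0]]
top [[565.0, 0.0, 322.74], [0.0, 565.0, 230.63], [0.0, 0.0, 1.0]] [[0.0128, -0.9834, 0.181, 0.4719], [-0.9998, -0.0101, 0.0157, -0.0068], [-0.0137, -0.1812, -0.9834, 0.9839], [0.0, 0.0, 0.0, 1.0]]
```

View pics/top0.png

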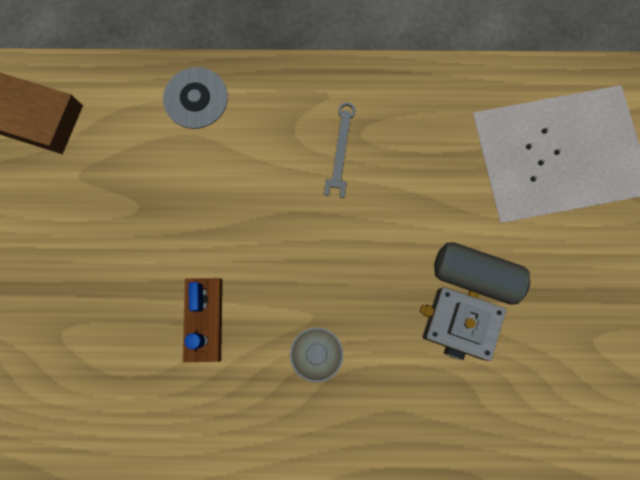

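View pics/scene0.png

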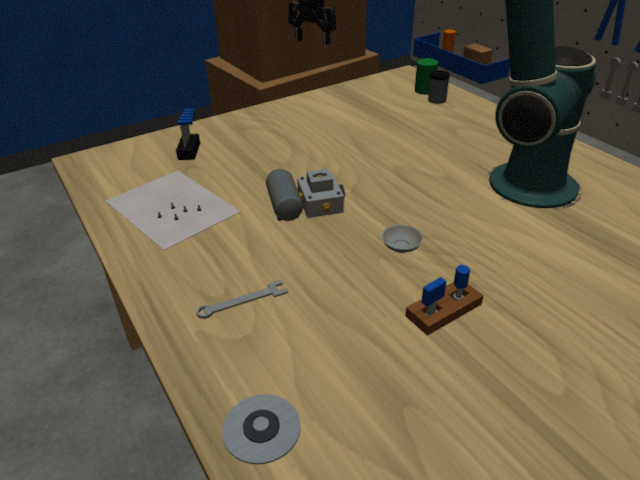

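Top view: key paddle at about (196,297), driver at (194,341), valve head at about (470,322), bowl at (316,354). Scene view confirms the paddle is the pocket nearer the wrench.

```bash
cat > h.py <<'E'
from workcell import *
import cv2,numpy as np
from scipy.spatial.transform import Rotation as R
def ray(info,uv,z):
    K,P=np.array(info["intrinsics"]),np.array(info["pose"])
    uv=np.atleast_2d(uv).astype(float)
    d=(P[:3,:3]@np.linalg.inv(K)@np.c_[uv,np.ones(len(uv))].T).T
    return P[:3,3]+d*((z-P[2,3])/d[:,2])[:,None]
def tool(s=None):
    s=s or read_state();return np.array(s["tool_pos"]),R.from_rotvec(s["tcp_rot"])
def shift(target):
    p,r=tool();return r.inv().apply(np.array(target)-p)
def proj(info,X):
    K,P=np.array(info["intrinsics"]),np.array(info["pose"])
    c=(np.atleast_2d(X)-P[:3,3])@P[:3,:3];q=c@K.T;return q[:,:2]/q[:,2:]
E
python3 - <<'E'
from h import *
i=camera_info("top")
for n,uv,z in(("key",(196,297),.086),("driver",(194,341),.086),("head",(470,322),.08),("bowl",(316,354),.03),("wrench",(340,150),0)):print(n,ray(i,uv,z).round(4))
im=cv2.imread("pics/top0.png");hsv=cv2.cvtColor(im,cv2.COLOR_BGR2HSV)
m=cv2.inRange(hsv,(0,110,40),(15,255,150));m[:240]=0
c=max(cv2.findContours(m,0,2)[0],key=cv2.contourArea)
b=cv2.boxPoints(cv2.minAreaRect(c));print(b);print(ray(i,b,.024).round(4), ray(i,b,.024).mean(0))
p,r=tool();print(r.as_matrix().round(3))
w=camera_info("wrist");print(np.round(w["intrinsics"],1).tolist());P=np.array(w["pose"]);T=np.eye(4);T[:3,:3]=r.as_matrix();T[:3,3]=p
print((np.linalg.inv(T)@P).round(3))
print("shift to valve view",shift([.40,-.26,.30]))
v=cv2.resize(im[230:380,170:530],None,fx=2.2,fy=2.2,interpolation=cv2.INTER_CUBIC);cv2.imwrite("pics/crop.png",v)
E
```

```text
key [[0.5281 0.2073 0.086 ]]
driver [[0.4595 0.2068 0.086 ]]
head [[ 0.4944 -0.226   0.08  ]]
bowl [[0.4403 0.017  0.03  ]]
wrench [[ 0.8024 -0.0205  0.    ]]
[[183. 278.]
 [220. 278.]
 [220. 361.]
 [183. 361.]]
[[0.5639 0.2461 0.024 ]
 [0.5647 0.1828 0.024 ]
 [0.4267 0.1764 0.024 ]
 [0.4258 0.2381 0.024 ]] [0.49527346 0.21085619 0.024     ]
[[ 0.92   0.393 -0.001]
 [ 0.393 -0.92   0.002]
 [ 0.    -0.002 -1.   ]]
[[393.4, 0.0, 320.4], [0.0, 393.4, 236.5], [0.0, 0.0, 1.0]]
[[ 0.001 -0.952 -0.306  0.079]
 [ 1.     0.     0.    -0.   ]
 [-0.    -0.306  0.952 -0.169]
 [ 0.     0.     0.     1.   ]]
shift to valve view [ 0.26566091 -0.2782264  -0.09502292]
```

Rack rectangle comes out 138 × 62 mm (given 140 × 60), and the key–driver spacing is 69 mm (given 70), so these agree. Moving over the valve for a close look.

Request:
{"method": "play_rows", "body": {
  "motion": [
    [0.045,-0.03,-0.0084,0,85],
    [0.045,-0.03,-0.0084,0,85],
    [0.045,-0.03,-0.0084,0,85],
    [0.045,-0.03,-0.0084,0,85],
    [0.045,-0.03,-0.0084,0,85]
  ]
}}

```text
time: 0.72
tool_pos: [0.4137, -0.3926, 0.2473]
tcp_rot: [-3.077, -0.629, 0.0]
wrist_force: [0.7, -0.7, 0.6]
width: 0.993
```

Request:
{"method": "play_rows", "body": {
  "motion": [
    [0.045,-0.03,-0.0084,0,85],
    [0.045,-0.03,-0.0084,0,85],
    [0.045,-0.03,-0.0084,0,85],
    [0.045,-0.03,-0.0084,0,85],
    [0,0,0,0,85]
  ]
}}

```text
time: 1.35
tool_pos: [0.5334, -0.2102, 0.2816]
tcp_rot: [-3.076, -0.638, -0.002]
wrist_force: [-0.3, -0.7, 0.2]
width: 0.995
```

```bash
python3 - <<'E'
from h import *
s=read_state();print(s["time"],s["q"].round(3),s["tool_pos"],tool(s)[1].as_matrix().round(3))
w=camera_info("wrist");im=read_camera("wrist");cv2.imwrite("pics/w1.png",im[:,:,::-1]);np.savez("w1.npz",**{k:w[k] for k in w})
print(proj(w,[.4944,-.226,.08]))
E
```

```text
1.35 [-4.190e-01  3.300e-02  1.729e+00  1.000e-03  1.380e+00  7.420e-01] [ 0.53336602 -0.21015689  0.28156328] [[ 0.918  0.398  0.001]
 [ 0.398 -0.918  0.001]
 [ 0.001 -0.    -1.   ]]
[[319.29496825 238.57281376]]
```

View pics/w1.png

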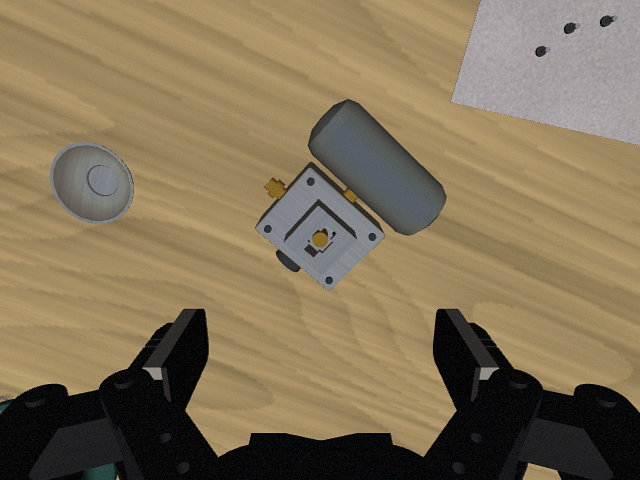

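Valve seen close: head centre about (320,240), brass plunger in the notch-slotted bore, four corner screws at (310,182), (372,237), (329,281), (267,229); the tank is on the upper right, i.e. the valve's +x side.

```bash
python3 - <<'E'
from h import *
w=np.load("w1.npz");im=cv2.imread("pics/w1.png");g=cv2.cvtColor(im,6);hsv=cv2.cvtColor(im,40)
pts=[]
for x,y in((310,182),(372,237),(329,281),(267,229)):
    m=(g[y-8:y+9,x-8:x+9]<70).astype(np.uint8);n,l,st,c=cv2.connectedComponentsWithStats(m);k=1+np.argmin(np.hypot(*(c[1:]-8).T));pts.append(c[k]+[x-8,y-8])
S=ray(w,pts,.05);print(np.round(pts,1),S.round(4),"ctr",S.mean(0))
for a,b in((0,1),(1,2),(2,3),(3,0)):
    d=S[b]-S[a];print(np.linalg.norm(d).round(4),np.arctan2(d[1],d[0]).round(3))
m=cv2.inRange(hsv,(10,120,80),(30,255,255));box=np.zeros_like(m);box[222:256,304:338]=1
ys,xs=np.nonzero(m*box);print("brass",len(xs),xs.mean(),ys.mean(),(xs.min(),xs.max(),ys.min(),ys.max()),ray(w,(xs.mean(),ys.mean()),.075))
cv2.imwrite("pics/w1c.png",cv2.resize(im[155:295,250:390],None,fx=4,fy=4,interpolation=2))
E
```

```text
[[310.1 181.2]
 [372.  236.5]
 [328.6 280. ]
 [267.2 228.5]] [[ 0.5384 -0.1966  0.05  ]
 [ 0.51   -0.2806  0.05  ]
 [ 0.4452 -0.2585  0.05  ]
 [ 0.4738 -0.1746  0.05  ]] ctr [ 0.49183135 -0.22757428  0.05      ]
0.0887 -1.897
0.0685 2.812
0.0887 1.242
0.0683 -0.329
brass 183 319.89071038251365 239.1584699453552 (np.int64(313), np.int64(327), np.int64(232), np.int64(246)) [[ 0.49257113 -0.22743129  0.075     ]]
```

View pics/w1c.png

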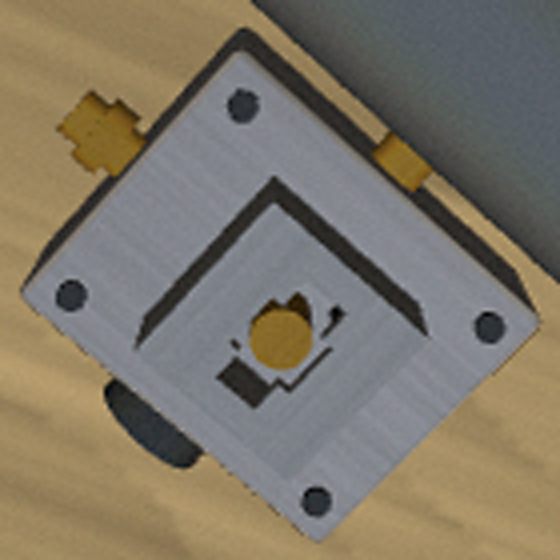

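```bash
python3 - <<'E'
import numpy as np
d=np.array([-.031,.42])/15
for k in range(15):
    p=.409+k*.0295*2*np.pi;print(k,round(d@[np.cos(p),np.sin(p)],3),round(d@[np.sin(p),-np.cos(p)],3))
E
```

```text
0 0.009 -0.027
1 0.014 -0.024
2 0.018 -0.021
3 0.022 -0.018
4 0.025 -0.013
5 0.027 -0.009
6 0.028 -0.003
7 0.028 0.002
8 0.027 0.007
9 0.025 0.012
10 0.023 0.016
11 0.019 0.02
12 0.015 0.023
13 0.011 0.026
14 0.006 0.027
```

Request:
{"method": "play_rows", "body": {
  "motion": [
    [0.009,-0.027,0.002,-0.0295,85],
    [0.014,-0.024,0.002,-0.0295,85],
    [0.018,-0.021,0.002,-0.0295,85],
    [0.022,-0.018,0.002,-0.0295,85],
    [0.025,-0.013,0.002,-0.0295,85]
  ]
}}

```text
time: 2.02
tool_pos: [0.521, -0.0738, 0.2704]
tcp_rot: [-2.467, -1.944, 0.002]
wrist_force: [0.8, -0.2, 0.1]
width: 0.993
```

Request:
{"method": "play_rows", "body": {
  "motion": [
    [0.027,-0.009,0.002,-0.0295,85],
    [0.028,-0.003,0.002,-0.0295,85],
    [0.028,0.002,0.002,-0.0295,85],
    [0.027,0.007,0.002,-0.0295,85],
    [0.025,0.012,0.002,-0.0295,85]
  ]
}}

```text
time: 2.65
tool_pos: [0.5128, 0.0661, 0.2604]
tcp_rot: [-1.338, -2.842, 0.002]
wrist_force: [-0.1, 0.1, -0.2]
width: 0.993
```

Request:
{"method": "play_rows", "body": {
  "motion": [
    [0.023,0.016,0.002,-0.0295,85],
    [0.019,0.02,0.002,-0.0295,85],
    [0.015,0.023,0.002,-0.0295,85],
    [0.011,0.026,0.002,-0.0295,85],
    [0.006,0.027,0.002,-0.0295,85]
  ]
}}

```text
time: 3.28
tool_pos: [0.5035, 0.2046, 0.2504]
tcp_rot: [0.073, -3.14, 0.002]
wrist_force: [-0.1, -0.2, 0.8]
width: 1.003
```

Request:
{"method": "play_rows", "body": {
  "motion": [
    [0,0,0,0,85]
  ]
}}

```text
time: 3.4
tool_pos: [0.5032, 0.2053, 0.2502]
tcp_rot: [0.067, -3.139, 0.001]
wrist_force: [-1.3, -0.1, -0.8]
width: 0.993
```

```bash
python3 - <<'E'
from h import *
s=read_state();print(s["time"],s["q"].round(3),s["tool_pos"],tool(s)[1].as_matrix().round(3).tolist())
w=camera_info("wrist");im=read_camera("wrist")[:,:,::-1].copy();cv2.imwrite("pics/w2.png",im);np.savez("w2.npz",**w)
hsv=cv2.cvtColor(im,40);m=cv2.inRange(hsv,(100,120,50),(130,255,255))
for c in cv2.findContours(m,0,2)[0]:
    if cv2.contourArea(c)>150:r=cv2.minAreaRect(c);print(cv2.contourArea(c),r,ray(w,r[0],.086).round(4))
m=cv2.inRange(hsv,(0,110,30),(14,255,160));c=max(cv2.findContours(m,0,2)[0],key=cv2.contourArea);print(cv2.minAreaRect(c),cv2.boundingRect(c))
E
```

```text
3.4 [ 0.342 -0.01   1.828 -0.     1.325 -1.272] [0.50323943 0.20528341 0.25017898] [[-0.999, -0.043, -0.002], [-0.043, 0.999, -0.001], [0.002, -0.001, -1.0]]
782.5 ((328.5, 232.0), (48.0, 17.0), 90.0) [[0.5277 0.2136 0.086 ]]
669.5 ((329.7500305175781, 151.75), (30.405597686767578, 29.698488235473633), 45.0) [[0.4579 0.2112 0.086 ]]
((329.5, 178.0), (138.0, 61.0), 90.0) (299, 109, 62, 139)
```

View pics/w2.png

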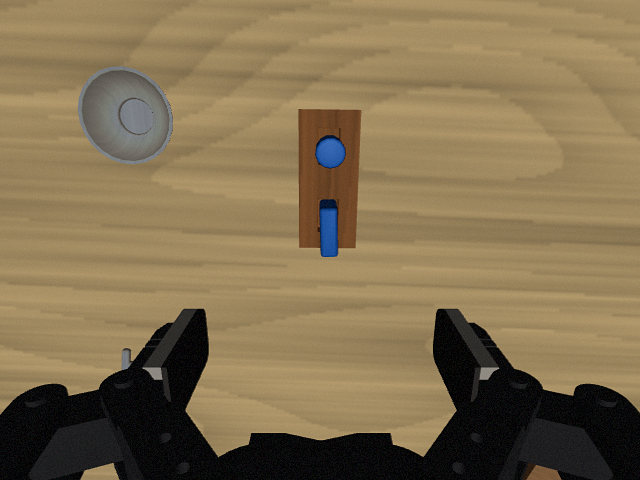

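Rack and key are aligned with the tool: key top face about (328,232) → (0.528, 0.213); driver (330,152), 70 mm apart as specified. Descending to the grasp.

Request:
{"method": "play_rows", "body": {
  "motion": [
    [-0.0249,0.007,0.03,0,85],
    [0,0,0.05,0,85],
    [0,0,0.05,0,85],
    [0,0,0.03,0,85],
    [0,0,0,0,85]
  ]
}}

```text
time: 4.08
tool_pos: [0.5256, 0.2108, 0.0879]
tcp_rot: [0.061, -3.134, 0.005]
wrist_force: [0.4, 0.4, 0.0]
width: 0.997
```

```bash
python3 - <<'E'
from h import *
s=read_state();print(s["time"],s["tool_pos"],shift([.5278,.2134,.047]))
w=camera_info("wrist");im=read_camera("wrist")[:,:,::-1].copy();cv2.imwrite("pics/w3.png",im)
hsv=cv2.cvtColor(im,40);m=cv2.inRange(hsv,(100,120,50),(130,255,255))
for c in cv2.findContours(m,0,2)[0]:
    if cv2.contourArea(c)>150:r=cv2.minAreaRect(c);print(cv2.contourArea(c),r,ray(w,r[0],.086).round(4),cv2.boundingRect(c))
E
```

```text
4.075 [0.52561056 0.21081278 0.08786032] [-0.00257053  0.0026113   0.04083659]
3185.0 ((324.9721984863281, 275.6105651855469), (107.11856079101562, 33.193363189697266), 88.85424041748047) [[0.5221 0.2131 0.086 ]] (308, 222, 35, 108)
2701.5 ((328.0, 137.0), (60.0, 58.0), 90.0) [[0.4586 0.2116 0.086 ]] (299, 107, 59, 61)
```

View pics/w3.png

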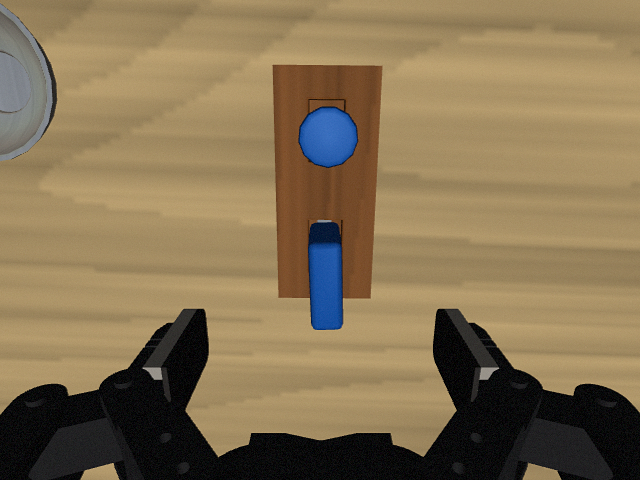

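Key's top face spans rows ~241–329, columns 309–343, centre (326,286) → (0.527, 0.213): consistent with the first measurement. Going down and gripping.

Request:
{"method": "play_rows", "body": {
  "motion": [
    [-0.0024,0.0024,0.02,0,85],
    [0,0,0.021,0,85],
    [0,0,0,0,85],
    [0,0,0,0,5],
    [0,0,0,0,5]
  ],
  "squeeze": 70
}}

```text
time: 4.75
tool_pos: [0.5316, 0.2165, 0.0515]
tcp_rot: [-0.067, 3.139, 0.001]
wrist_force: [-0.5, 0.2, 0.0]
width: 0.599
```

Request:
{"method": "play_rows", "body": {
  "motion": [
    [0,0,0,0,5],
    [0,0,0,0,5],
    [0,0,0,0,5],
    [0,0,0,0,5],
    [0,0,0,0,5]
  ]
}}

```text
time: 5.38
tool_pos: [0.5311, 0.2162, 0.051]
tcp_rot: [-0.067, 3.14, 0.0]
wrist_force: [-0.6, 0.2, 5.3]
width: 0.16
```

Request:
{"method": "play_rows", "body": {
  "motion": [
    [0,0,-0.015,0,5],
    [0,0,-0.03,0,5],
    [0,0,-0.04,0,5],
    [0,0,-0.045,0,5],
    [0,0,0,0,5]
  ]
}}

```text
time: 6.0
tool_pos: [0.5335, 0.2173, 0.1855]
tcp_rot: [-0.067, 3.132, 0.005]
wrist_force: [0.0, -0.0, -0.3]
width: 0.161
```

Request:
{"method": "play_rows", "body": {
  "motion": [
    [0,0,0,0,5],
    [0,0,0,0,5]
  ]
}}

```text
time: 6.25
tool_pos: [0.5289, 0.2155, 0.1779]
tcp_rot: [0.067, -3.137, 0.002]
wrist_force: [0.1, 0.2, -1.2]
width: 0.163
```

```bash
python3 - <<'E'
from h import *
s=read_state();p,r=tool(s);print(s["time"],p,s["wrist_force"],s["width"],r.as_matrix().round(3).tolist())
w=camera_info("wrist");im=read_camera("wrist")[:,:,::-1].copy();cv2.imwrite("pics/w4.png",im);np.savez("w4.npz",**w)
cv2.imwrite("pics/s4.png",read_camera("scene")[:,:,::-1])
hsv=cv2.cvtColor(im,40);m=cv2.inRange(hsv,(100,120,50),(130,255,255))
ztop=p[2]+.004-.051+.086-.004
for c in cv2.findContours(m,0,2)[0]:
    if cv2.contourArea(c)>150:
        print(cv2.minAreaRect(c),cv2.boundingRect(c))
E
```

```text
6.25 [0.52889586 0.21553612 0.17792535] [ 0.10903591  0.20869852 -1.23250382] 0.16286108324123932 [[-0.999, -0.043, -0.004], [-0.043, 0.999, -0.001], [0.004, -0.001, -1.0]]
((319.5, 299.0), (134.0, 41.0), 90.0) (299, 232, 42, 135)
((318.7000427246094, 122.89999389648438), (39.80200958251953, 38.9075813293457), 63.43495178222656) (299, 103, 40, 41)
```

View pics/w4.png

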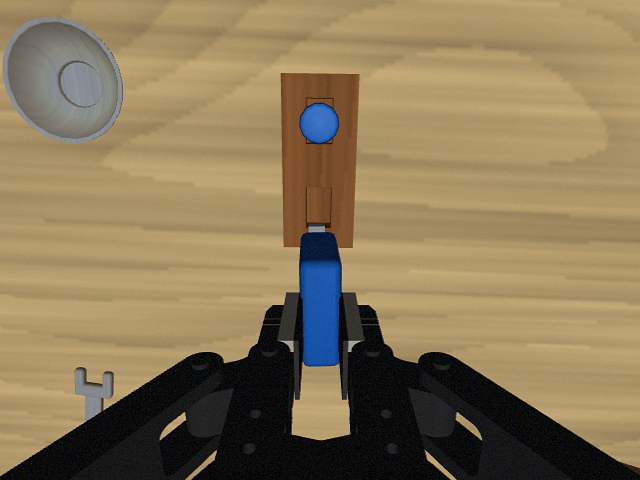

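Lifted: paddle held between the pads (columns 299–341, top face rows ~262–366); by the geometry its axis is about +3.7 mm along tool x and its top 35 mm behind the TCP. The driver (320,123) is undisturbed. Carrying to the valve.

Request:
{"method": "play_rows", "body": {
  "motion": [
    [0,0,0,0.0148,5],
    [0,0,0,0.0148,5],
    [0,0,0,0.0148,5],
    [0,0,0,0.0148,5],
    [-0.0187,-0.0431,0,0,5]
  ]
}}

```text
time: 6.98
tool_pos: [0.5337, 0.1708, 0.179]
tcp_rot: [-0.51, -3.098, -0.0]
wrist_force: [0.9, -2.0, -1.6]
width: 0.163
```

Request:
{"method": "play_rows", "body": {
  "motion": [
    [-0.0187,-0.0431,0,0,5],
    [-0.0187,-0.0431,0,0,5],
    [-0.0187,-0.0431,0,0,5],
    [-0.0187,-0.0431,0,0,5],
    [-0.0187,-0.0431,0,0,5]
  ]
}}

```text
time: 7.6
tool_pos: [0.5524, -0.0663, 0.1791]
tcp_rot: [-0.515, -3.097, -0.0]
wrist_force: [-0.6, -0.6, -1.0]
width: 0.164
```

Request:
{"method": "play_rows", "body": {
  "motion": [
    [-0.0187,-0.0431,0,0,5],
    [-0.0187,-0.0431,0,0,5],
    [-0.0187,-0.0431,0,0,5],
    [-0.0187,-0.0431,0,0,5],
    [0,0,0,0,5]
  ]
}}

```text
time: 8.22
tool_pos: [0.5674, -0.2554, 0.1788]
tcp_rot: [-0.521, -3.097, 0.001]
wrist_force: [-1.4, 0.4, -2.1]
width: 0.165
```

Request:
{"method": "play_rows", "body": {
  "motion": [
    [0,0,0,0,5],
    [0,0,0,0,5]
  ]
}}

```text
time: 8.48
tool_pos: [0.5677, -0.2509, 0.1796]
tcp_rot: [-0.513, -3.098, -0.001]
wrist_force: [-0.4, -0.5, -1.1]
width: 0.17
```

```bash
python3 - <<'E'
from h import *
s=read_state();p,r=tool(s);print(s["time"],s["q"].round(3),p,s["wrist_force"],r.as_matrix().round(3).tolist())
w=camera_info("wrist");im=read_camera("wrist")[:,:,::-1].copy();cv2.imwrite("pics/w5.png",im);np.savez("w5.npz",**w,p=p,r=r.as_matrix())
print(proj(w,[.4923,-.2275,.075]))
E
```

```text
8.475 [-0.457  0.181  1.754  0.     1.209 -1.699] [ 0.56770557 -0.25093703  0.17959628] [-0.39661937 -0.51365473 -1.08623058] [[-0.947, 0.322, -0.001], [0.322, 0.947, 0.001], [0.001, 0.0, -1.0]]
[[316.53644255 108.67849595]]
```

View pics/w5.png

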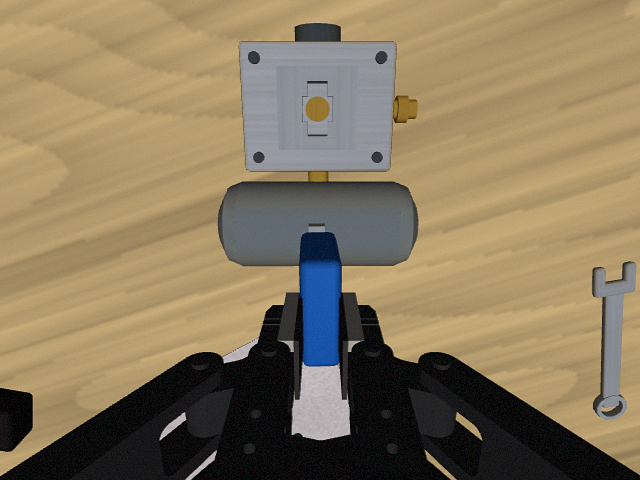

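Socket seen at (317,109), as predicted (316.5,108.7), slot aligned with the image's vertical; the lug tip shows at about (317,228) in front of the blue paddle. Measuring the offsets in the tool frame.

```bash
python3 - <<'E'
from h import *
w=np.load("w5.npz");im=cv2.imread("pics/w5.png");g=cv2.cvtColor(im,6);hsv=cv2.cvtColor(im,40);p,r=w["p"],w["r"]
T=lambda X:((X-p)@r).round(4)
m=cv2.inRange(hsv,(10,120,80),(30,255,255));m[:92]=0;m[128:]=0;m[:,:300]=0;m[:,335:]=0
ys,xs=np.nonzero(m);c=(xs.mean(),ys.mean());X=ray(w,c,.075);print("brass",c,X,T(X))
pts=[]
for x,y in((254,58),(381,58),(377,157),(259,157)):
    k=(g[y-8:y+9,x-8:x+9]<90).astype(np.uint8);n,l,st,cc=cv2.connectedComponentsWithStats(k);q=1+np.argmin(np.hypot(*(cc[1:]-8).T));pts.append(cc[q]+[x-8,y-8])
S=ray(w,pts,.05);print("screws",S.mean(0),T(S.mean(0)));
for a,b in((0,1),(3,2),(0,3),(1,2)):
    d=r.T@(S[b]-S[a]);print(np.linalg.norm(d).round(4),np.degrees(np.arctan2(d[1],d[0])).round(2))
# key top in tool frame, plane 35 mm behind TCP
zt=p[2]+.035;b=hsv[:,:,2].astype(int)
print("col320 rows",[(y,im[y,320].tolist()) for y in list(range(222,234,2))+list(range(256,270,2))+list(range(360,370,2))])
print("row228",[(x,g[228,x]) for x in range(304,332,2)])
for y in(230,300,350):
    k=np.nonzero((hsv[y,:,1]>120)&(hsv[y,:,0]>100)&(hsv[y,:,0]<130)&(abs(np.arange(640)-320)<60))[0];u=(k.min()+k.max())/2;print(y,k.min(),k.max(),T(ray(w,(u,y),zt)))
print(T(ray(w,(320,262),zt)),T(ray(w,(320,366),zt)),"lug",T(ray(w,[(309,224),(325,224)],p[2]-.045)))
E
```

```text
brass (np.float64(317.0453563714903), np.float64(108.61123110151188)) [[ 0.49236846 -0.22716716  0.075     ]] [[ 0.0788 -0.0018  0.1047]]
screws [ 0.49240127 -0.22722164  0.05      ] [ 0.0788 -0.0019  0.1297]
0.0886 90.01
0.0887 89.88
0.0686 -179.98
0.0684 179.93
col320 rows [(222, [119, 109, 102]), (224, [49, 52, 57]), (226, [106, 101, 99]), (228, [157, 150, 145]), (230, [159, 152, 147]), (232, [78, 52, 34]), (256, [56, 27, 0]), (258, [56, 24, 7]), (260, [78, 37, 3]), (262, [120, 59, 18]), (264, [146, 72, 19]), (266, [156, 78, 27]), (268, [167, 85, 25]), (360, [164, 81, 16]), (362, [165, 80, 19]), (364, [151, 69, 15]), (366, [161, 147, 144]), (368, [191, 190, 197])]
row228 [(304, np.uint8(100)), (306, np.uint8(104)), (308, np.uint8(116)), (310, np.uint8(143)), (312, np.uint8(143)), (314, np.uint8(146)), (316, np.uint8(146)), (318, np.uint8(145)), (320, np.uint8(149)), (322, np.uint8(143)), (324, np.uint8(142)), (326, np.uint8(101)), (328, np.uint8(104)), (330, np.uint8(105))]Traceback (most recent call last):
  File "<stdin>", line 17, in <module>
    return umr_minimum(a, axis, None, out, keepdims, initial, where)
ValueError: zero-size array to reduction operation minimum which has no identity
```

Socket sits at tool (+78.8, −1.8) mm and the foot's lug at tool (+3.6, −1.9) mm, yaw within 0.1°; the screws and plunger agree to 0.1 mm. Advancing to above the mouth.

Request:
{"method": "play_rows", "body": {
  "motion": [
    [0.025,0,0.005,0,5],
    [0.03,0,0.01,0,5],
    [0.0202,0,0.015,0,5],
    [0,0,0.01,0,5],
    [0,0,0,0,5]
  ]
}}

```text
time: 9.15
tool_pos: [0.497, -0.2273, 0.1397]
tcp_rot: [-0.514, -3.099, -0.0]
wrist_force: [0.2, 0.4, -1.5]
width: 0.162
```

Request:
{"method": "play_rows", "body": {
  "motion": [
    [0,0,0,0,5],
    [0,0,0,0,5],
    [0,0,0,0,5]
  ]
}}

```text
time: 9.52
tool_pos: [0.4975, -0.2282, 0.1406]
tcp_rot: [0.515, 3.098, -0.0]
wrist_force: [0.7, 0.3, -2.0]
width: 0.158
```

```bash
python3 - <<'E'
from h import *
s=read_state();p,r=tool(s);print(s["time"],p,s["wrist_force"],r.as_matrix().round(3).tolist(),shift([.4964,-.2266,.110]))
im=read_camera("wrist")[:,:,::-1].copy();cv2.imwrite("pics/w6.png",im);sc=read_camera("scene")[:,:,::-1]
v=np.hstack([cv2.resize(im[90:290,220:420],(400,400)),cv2.resize(sc[130:230,270:370],(400,400))]);cv2.imwrite("pics/v6.png",v)
E
```

```text
9.525 [ 0.49746892 -0.22818728  0.14062615] [ 0.65612554  0.34494242 -1.97983707] [[-0.946, 0.324, 0.001], [0.324, 0.946, -0.0], [-0.001, -0.0, -1.0]] [0.00154981 0.00115887 0.0306248 ]
```

View pics/v6.png

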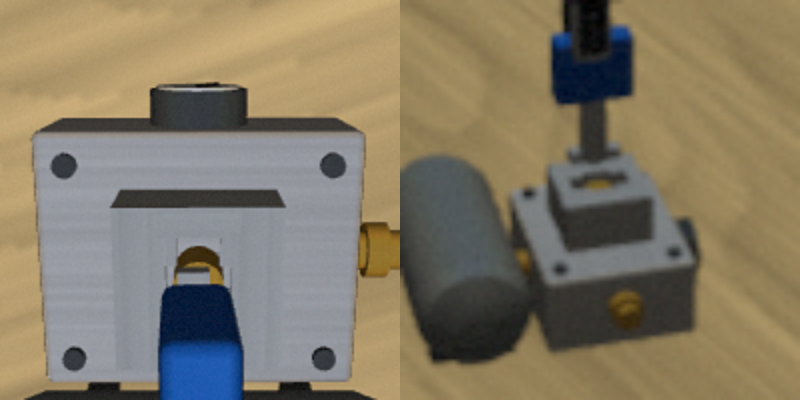

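The wrist crop shows lug ≈ 3 px left of the slot centre (~1.4 mm), agreeing with the computed (+1.5, +1.2) mm correction; scene view shows the key upright above the socket. Correcting and entering.

Request:
{"method": "play_rows", "body": {
  "motion": [
    [0.0015,0.0013,0,0,5],
    [0,0,0,0,5],
    [0,0,0.006,0,5],
    [0,0,0,0,5],
    [0,0,0,0,5]
  ]
}}

```text
time: 10.25
tool_pos: [0.4957, -0.2261, 0.1339]
tcp_rot: [-0.515, -3.099, -0.0]
wrist_force: [-0.6, -0.0, -0.9]
width: 0.16
```

```bash
python3 - <<'E'
from h import *
s=read_state();p,r=tool(s);print(s["time"],p,s["wrist_force"],shift([.4964,-.2266,.110]))
im=read_camera("wrist")[:,:,::-1].copy();g=cv2.cvtColor(im,6)
cv2.imwrite("pics/w7.png",cv2.resize(im[170:260,270:370],None,fx=6,fy=6,interpolation=2))
E
```

```text
10.25 [ 0.49569058 -0.22612328  0.13392751] [-0.61591531 -0.03270042 -0.88079337] [-0.00083717 -0.00022395  0.02392708]
```

View pics/w7.png

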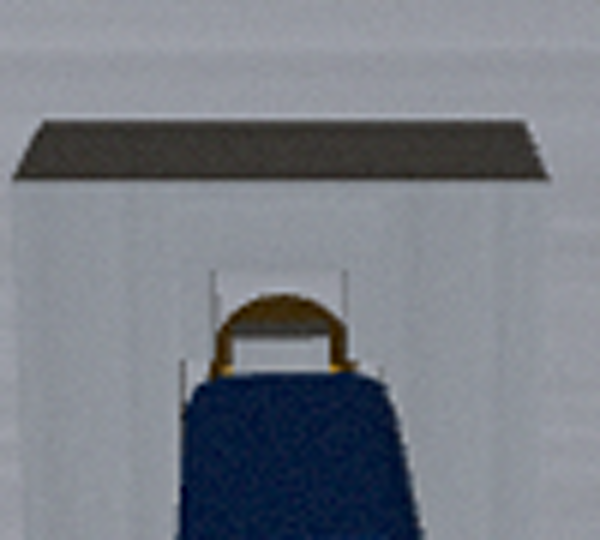

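Lug centred in the slot to within ~0.5 px sideways, and by ray (notch end 20.6 mm → socket at tool x 3.6 mm) along it. Pushing in.

Request:
{"method": "play_rows", "body": {
  "motion": [
    [0,0,0.006,0,5],
    [0,0,0.006,0,5],
    [0,0,0.006,0,5],
    [0,0,0.006,0,5],
    [0,0,0,0,5]
  ]
}}

```text
time: 10.92
tool_pos: [0.4964, -0.2265, 0.1109]
tcp_rot: [0.515, 3.098, -0.001]
wrist_force: [-2.2, 0.8, 7.2]
width: 0.16
```

Request:
{"method": "play_rows", "body": {
  "motion": [
    [0,0,0,0,5],
    [0,0,0,0,5]
  ]
}}

```text
time: 11.18
tool_pos: [0.4964, -0.2265, 0.1114]
tcp_rot: [0.515, 3.098, -0.001]
wrist_force: [-2.2, 0.5, 6.7]
width: 0.163
```

Request:
{"method": "play_rows", "body": {
  "motion": [
    [0,0,0.0022,0,5],
    [0,0,0,0,5],
    [0,0,0,0,5]
  ]
}}

```text
time: 11.55
tool_pos: [0.4966, -0.2266, 0.1095]
tcp_rot: [0.515, 3.098, -0.001]
wrist_force: [-2.4, 0.0, 9.0]
width: 0.159
```

```bash
python3 - <<'E'
from h import *
s=read_state();p,r=tool(s);print(s["time"],p,s["wrist_force"],s["torque"],shift([.4964,-.2266,.110]))
E
```

```text
11.55 [ 0.49656502 -0.22658751  0.10947884] [-2.36557947  0.01138895  8.9573975 ] [ 0.26237624  0.50075129 -0.00957709] [ 1.51287495e-04 -6.53362812e-05 -5.21380151e-04]
```

Spring force ≈ 10 N, matching ~15 mm depth. Turning clockwise, compensating for the (3.8, −1.9) mm axis offset.

Request:
{"method": "play_rows", "body": {
  "motion": [
    [-0.0002,-0.00044,0,0.018,5],
    [-0.0002,-0.00044,0,0.018,5],
    [-0.0002,-0.00044,0,0.018,5],
    [-0.0002,-0.00044,0,0.018,5],
    [0,0,0,0,5]
  ]
}}

```text
time: 12.18
tool_pos: [0.4969, -0.2289, 0.1097]
tcp_rot: [1.197, 2.901, -0.001]
wrist_force: [-0.9, 0.9, 7.5]
width: 0.165
```

```bash
cat > chk.py <<'E'
from h import *
s=read_state();p,r=tool(s);M=r.as_matrix();y=np.arctan2(M[1,0],M[0,0]);print(s["time"],p,"F",s["wrist_force"].round(2),"T",s["torque"].round(3),"turned",(2.813-y))
print("foot est",p+M@[.0038,-.0019,.045],"goal .4924 -.2272 .065; fix in tool",(M.T@(np.array([.4924,-.2272,.065])-p)-[.0038,-.0019,.045]).round(4),s["width"])
E
python3 chk.py
```

```text
12.175 [ 0.49693391 -0.22886649  0.10971454] F [-0.93  0.88  7.54] T [0.115 0.328 0.006] turned 0.454061489401834
foot est [ 0.49301444 -0.22760124  0.06470246] goal .4924 -.2272 .065; fix in tool [ 0.0007 -0.0001 -0.0003] 0.16487537411107903
```

Request:
{"method": "play_rows", "body": {
  "motion": [
    [0.0002,-0.00044,0.0005,0.018,5],
    [-0.0002,-0.00044,0,0.018,5],
    [-0.0002,-0.00044,0,0.018,5],
    [-0.0002,-0.00044,0,0.018,5],
    [-0.0002,-0.00044,0,0.018,5]
  ]
}}

```text
time: 12.8
tool_pos: [0.4955, -0.231, 0.1096]
tcp_rot: [1.962, 2.449, 0.0]
wrist_force: [-2.1, -1.2, 9.1]
width: 0.156
```

```bash
python3 chk.py
```

```text
12.8 [ 0.49551482 -0.2309588   0.10955599] F [-2.13 -1.24  9.08] T [-0.054  0.347  0.147] turned 1.0220341962145485
foot est [ 0.49296302 -0.22776985  0.06454078] goal .4924 -.2272 .065; fix in tool [ 0.0007 -0.0004 -0.0005] 0.15620332784855104
```

Request:
{"method": "play_rows", "body": {
  "motion": [
    [0.0,-0.0005,0,0.0175,5],
    [-0.0002,-0.00044,0,0.0175,5],
    [-0.0002,-0.00044,0,0.0175,5],
    [-0.0002,-0.00044,0,0.0175,5],
    [-0.0002,-0.00044,0,0.0175,5]
  ]
}}

```text
time: 13.42
tool_pos: [0.4932, -0.2319, 0.1096]
tcp_rot: [2.552, 1.825, 0.001]
wrist_force: [-2.0, -1.0, 10.1]
width: 0.158
```

Request:
{"method": "play_rows", "body": {
  "motion": [
    [0,0,0,0,5],
    [0,0,0,0,5]
  ]
}}

```text
time: 13.68
tool_pos: [0.4932, -0.2319, 0.1096]
tcp_rot: [2.549, 1.83, 0.001]
wrist_force: [-1.2, -0.6, 8.6]
width: 0.162
```

```bash
python3 chk.py; python3 - <<'E'
from h import *
im=read_camera("wrist")[:,:,::-1];sc=read_camera("scene")[:,:,::-1]
cv2.imwrite("pics/v8.png",np.hstack([cv2.resize(im[130:390,200:440],(400,433)),cv2.resize(sc[130:230,270:362],(400,433))]))
E
```

```text
13.675 [ 0.49316433 -0.23191407  0.10959676] F [-1.25 -0.6   8.55] T [-0.072  0.424  0.157] turned 1.567943443767499
foot est [ 0.4927073  -0.22782371  0.06458443] goal .4924 -.2272 .065; fix in tool [ 0.0005 -0.0005 -0.0004] 0.16189644211896362
```

View pics/v8.png

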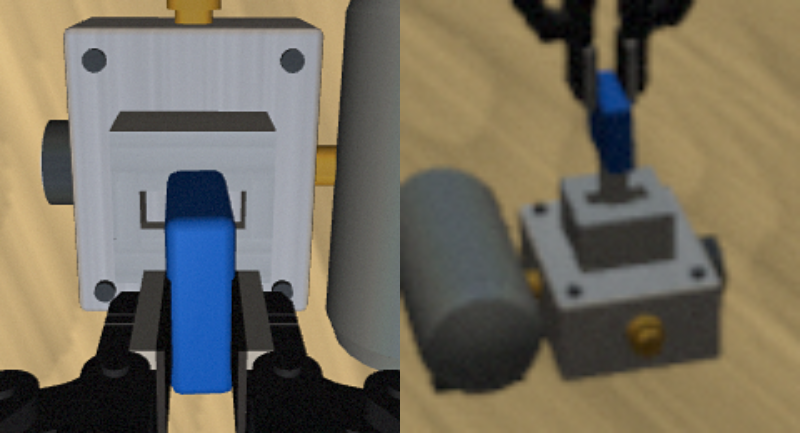

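The paddle now stands square across the notches (90° turned), seated in the head and still gripped. The numbers agree: turned 1.57 rad, estimated depth 15 mm. Handing in.

```bash
python3 -c "
from workcell import *
print(finish_job());s=read_state();print(s['time'],s['tool_pos'],s['wrist_force'])"
```

```text
the job is handed in; nothing more can be done
None
the job is handed in; nothing more can be done
```

I took the key from the rack, pushed its foot into the socket, turned it clockwise to the stop, and handed the job in at about 13.8 s with the key still gripped. `finish_job` gives no verdict, so the rotor and plunger values are inferred, not read.

- **Turn:** the tool turned 1.57 rad from socket x, against about 1.55 rad at the stop. The return torque at the wrist was about 0.16 N m. The last picture shows the paddle square across the notches.
- **Depth:** the estimated foot depth is 15.4 mm, from the tool pose and the key's position in the hand. The upward force was about 8.6 N. Adding about 1.2 N for the key's weight gives roughly 10 N on the spring, or about 10 mm of plunger travel.
- **Position:** the foot is about 0.7 mm from the measured socket axis. The key leans about 0.02 rad in the grip, against a limit of 0.15.
- **Grip:** commanded at 70 N. The opening reads about 14 mm on a 16 mm handle, slightly low, but it stayed steady throughout.
- **Other things:** I kept clear of the driver, bowl and wrench. The driver still stood in its pocket in the picture after the lift. I took no final check on any of the three.

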